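Release the stuck till drawer of the cheese counter

ROBOT

A 6-joint arm with a two-finger parallel gripper is mounted at the origin on the work surface. World frame = base frame: x ahead of the robot, y to its left, z up, the work surface at z = 0. Lengths are in m, angles in rad, forces in N, time in s.
With the tool pointing down it reaches from about 0.35 to 0.775 m from the base axis. Payload 7.3 kg.
Tool frame: the origin (TCP) lies at the very end of the fingers, on their centre line; the grasp point (between the pads) lies 19 mm behind it (pinch_z is the distance from the TCP to the grasp point, in m); z points along the fingers, y is the line along which they close (so a half turn about z gives the same grasp; the last joint's range is limited). The gripper opens to 92 mm and grips with 3 to 60 N. Pads are 19 mm wide; open, the fingers measure 130 mm over their backs; the gripper's body (75 mm by 190 mm) begins 47 mm behind the grasp point.
Start: joints at [1.098, 0.342, 1.524, -0, 1.275, -0.146], TCP at [0.169, 0.497, 0.227] pointing down, gripper open.
Joint ranges: [-2.53, 2.53], [-0.77, 2.02], [0.04, 2.7], [-1, 4.14], [0.28, 2.66], [-3.11, 3.11]. Speed limits (rad/s): [2.57, 2.57, 3.14, 3.14, 3.14, 3.14].

INTERFACE

Orientations are given as [roll, pitch, yaw] about the fixed x, y, z axes, in that order (R = Rz(yaw) Ry(pitch) Rx(roll)).
In Python, from cell import * gives the robot as it stands.
- The arm moves only by the tool arm_command, never from a script. Its arguments are lists of equal length, an entry for each row: "fingers": the gripper command: -1 is fully open, 1 is shut, values between are in proportion; "travel": the shift along the tool's x, y, z in m, a list of three; "dr": the turn, a rotation vector about the tool's x, y, z in degrees, a list of three. In form: {"fingers": [fingers, ...], "travel": [[x, y, z], ...], "dr": [[wx, wy, wz], ...]}. A call has 1 to 8 rows; each row is the pose to reach, as a shift and turn from the pose commanded when the call began, along the tool's axes at that moment; what a row does not reach only later rows make up. A row lasts 1/12 s, in which the tool goes at most 41.7 mm and 7.16 degrees, less where a joint would pass 70% of its speed; a pose out of reach is approached as far as the arm can. A call with a gripper value outside its range is refused whole. The fingers move at their own pace and stop on an object; "squeeze" is the grip in N (left out, the last holds). Time passes only in rows, so rows that repeat a pose let the fingers close. It gives the time, the measured TCP pose, the force, the opening and the grip force at its end, in the units of the state.
- observe(): the state, without advancing time (a new reading comes with each control period).
- read_camera(name): name is "scene" or "side" or "wrist"; returns a dict with "color" (384x512x3 uint8, blue, green, red), "z_map" (384x512 float32, m along the optical axis (not along the pixel's ray), 0 where there is no reading), "fx", "fy", "cx", "cy" (pixels), "R" (3x3) and "t" (3): a world point X has camera coordinates R X + t. Camera axes: x right, y down, z forward; pixel columns grow to the right and rows downward; lengths in m; the calibration is good to about 2 mm. A picture is of the moment at which its call begins.
- hand_in(): hands the job in; it is judged then, once.
The state is a dict: "time": time; "qpos": joint angles; "qvel": joint speeds; "joint_efforts": joint torques, N m; "tool_pos": TCP position; "tool_rot": TCP orientation; "contact_force": force on the tool from outside, world axes, zero at the start; "torque": the same for the moment, N m; "opening": finger opening in m; "grip_force": force on a finger pad.
Only numpy, scipy, OpenCV 4.12 (cv2) and the standard library are available. Lean on these libraries where they do the work, as an engineer would, in place of code of your own. Each camera call takes 0.05 s, during which the arm holds its last target. There are 200 camera calls.

TASK

The till drawer on the cheese counter will not open. Take the long thin wooden dowel from the tool rack, push it straight down through the small round release hole in the top of the till until the spring catch behind it lets go and the drawer springs out, then stand the dowel back in the pot of the rack that it came from and let go of it.

Things in the scene. Friction and masses are not known exactly. Their poses are not given: they have to be found in the camera images.
- dowel_center (a point): Centre of the plain straight light-wood dowel: round rod, 18 mm diameter, 180 mm long, upright in one of the rack's three pots, the tallest tool there. The point is half-way up its axis, 90 mm above its lower end; z along the rod. The other pots hold a thick tamper (40 mm diameter, 130 mm long, too thick for the hole) and a honey dipper (grooved 42 mm head on top, 165 mm long), in varying order.
- tool_rack (a point): Fixed steel rack of three square pots in a row, 85 mm between centres. The point is in the middle of the middle pot, level with the rims, 84 mm above the counter; x along the row, y across it (gripping along y keeps clear of the neighbouring tools). Each pot is 46 mm wide inside, walls 4 mm, inner floor 8 mm above the counter; a rod let go in it may lean.
- release_hole (a point): Centre of the 38 mm round hole in the flat top of the till, a fixed grey box 300 x 320 x 120 mm high; level with the top face (120 mm above the counter), z up. The catch's flat pad, 50 mm square, lies 44 mm below the top face and goes straight down on a spring (3 to 8 N). The drawer is let go at 10 mm of push, hard stop at 18 mm: rod end 54 to 62 mm below the top face, best 60.
- till_drawer (a joint): How far the till's drawer has slid out towards the robot, in m: 0 shut, held by the catch; 0.09 fully out. Once let go, its spring drives it fully out in about a second and it stays out. Its front is 100 mm in front of the hole and moves under the top plate's level, below anything held above the till.

How it is judged:
By the outcome, as a careful person would: the job done as asked, in the order asked, and still so for the second after the job is handed in, with the robot touching nothing.
It also fails if it takes over 48 s, if anything falls off the work surface, if the arm or the gripper's body presses on something with over 40 N, if the wrist force passes 120 N, or if a joint passes its speed limit or range.

## Working session

There is one attempt and no reset: what is moved stays moved. The work goes in short steps, Python scripts to look and compute and a tool call to move; the robot and the scene stay as the last step left them, time stands still between calls to the robot, and variables do not carry over. Pictures are saved under pics/ and viewed, at most 10 in all, crops included, and the job is handed in when it is done.

Besides the shell and the picture viewer there is one more tool, called after ">>>" as a command line: name --argument value ..., lists and objects as JSON in quotes. arm_command: Moves the arm, as the interface text tells. Its arguments: {"type":"object","properties":{"fingers":{"type":"array","items":{"type":"number"}},"travel":{"type":"array","items":{"type":"array","items":{"type":"number"}}},"dr":{"type":"array","items":{"type":"array","items":{"type":"number"}}},"squeeze":{"type":"number"}},"required":["fingers","travel","dr"]}

```bash
mkdir -p pics
python3 - <<'E'
from cell import *
import cv2,numpy as np
ims=[]
for n in("scene","side"):
    c=read_camera(n);np.savez(f"{n}0.npz",**c);cv2.imwrite(f"pics/{n}0.png",c["color"]);print(n,c["fx"],c["cx"],c["cy"],c["R"].round(3).tolist(),c["t"])
s=observe();print(s)
E
```

```text
scene 444.7243930470114 264.5901082228231 190.89621314358965 [[0.063, 0.998, -0.009], [0.719, -0.052, -0.693], [-0.693, 0.037, -0.72]] [-0.08307111 -0.29939782  1.23403472]
side 390.78595815595446 258.3322282762118 189.30123256674676 [[0.293, -0.956, -0.012], [-0.828, -0.247, -0.504], [0.479, 0.157, -0.864]] [-0.09612743  0.49110332  0.73804511]
{'time': 0.1, 'qpos': array([ 1.09795943e+00,  3.42684067e-01,  1.52489997e+00,  4.13807543e-06,
        1.27541377e+00, -1.45995795e-01]), 'qvel': array([-2.37361925e-03,  1.18939179e-04, -1.81692579e-03, -2.19774650e-05,
       -6.50479670e-04,  1.23497774e-03]), 'joint_efforts': array([ 2.42058122e-03, -4.32007957e+01, -2.44695747e+01,  7.19857193e-02,
        5.24943019e-02, -3.38299492e-05]), 'tool_pos': array([0.16836391, 0.49689379, 0.22610588]), 'tool_rot': array([-3.14020302e+00, -2.08333469e-04,  2.81475020e+00]), 'contact_force': array([ 0.48687928, -0.30927755,  0.37929599]), 'torque': array([0.02188356, 0.00508939, 0.01155297]), 'grip_force': 0.0, 'opening': 0.09169756384252506}
```

View pics/scene0.png

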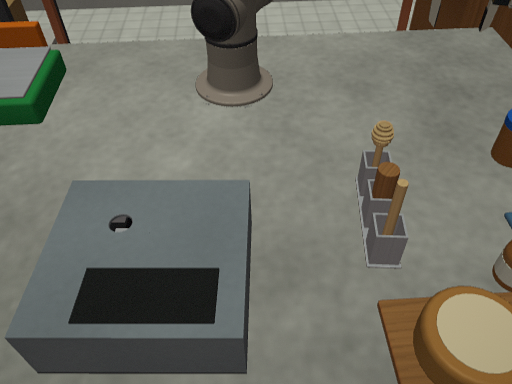

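View pics/side0.png

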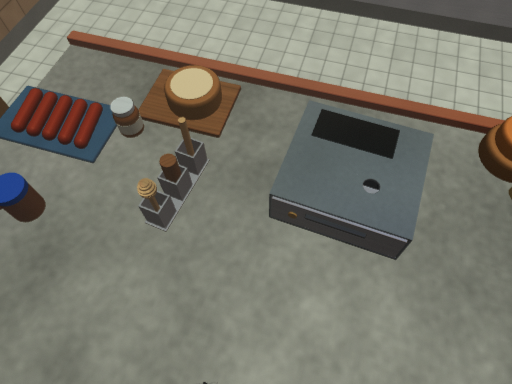

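```bash
cat > h.py <<'E'
import numpy as np,cv2
def cloud(c):
    v,u=np.mgrid[:384,:512];z=c["z_map"]
    P=np.stack([(u-c["cx"])/c["fx"]*z,(v-c["cy"])/c["fy"]*z,z],-1)
    W=(P-c["t"])@c["R"];W[z==0]=np.nan;return W
def plane(c,uv,h):
    uv=np.atleast_2d(uv).astype(float);d=np.c_[(uv[:,0]-c["cx"])/c["fx"],(uv[:,1]-c["cy"])/c["fy"],np.ones(len(uv))]@c["R"]
    o=-c["R"].T@c["t"];return o+d*((h-o[2])/d[:,2])[:,None]
E
python3 - <<'E'
from h import *
for n,hb,rb in(("scene",(100,205,145,240),(350,140,415,272)),("side",(355,172,388,200),(135,135,212,232))):
    c=np.load(n+"0.npz");W=cloud(c)
    x0,y0,x1,y1=hb;S=W[y0:y1,x0:x1];m=S[...,2]<.112
    print(n,"top z",np.nanmedian(S[...,2]),"holepix",m.sum())
    cs,_=cv2.findContours(m.astype(np.uint8),0,1);k=max(cs,key=cv2.contourArea)[:,0]+[x0,y0]
    p=plane(c,k,.12)[:,:2];print(" hole",cv2.minEnclosingCircle(p.astype(np.float32)), plane(c,(np.argwhere(m)[:,::-1]+[x0,y0]),.12).mean(0))
    x0,y0,x1,y1=rb;S=W[y0:y1,x0:x1];C=c["color"][y0:y1,x0:x1].astype(int)
    grey=(C.max(-1)-C.min(-1))<22
    m=grey&(abs(S[...,2]-.084)<.005);print(" rack",m.sum(),cv2.minAreaRect(S[m][:,:2].astype(np.float32)))
    w=(C[...,2]-C[...,0]>35)&(S[...,2]>.06)
    nn,L,st,ce=cv2.connectedComponentsWithStats(w.astype(np.uint8))
    for i in range(1,nn):
        if st[i,4]>15:
            Q=S[L==i];hi=Q[Q[:,2]>np.nanmax(Q[:,2])-.012];print("  blob",st[i],Q[:,2].min().round(3),Q[:,2].max().round(3),"top",hi.mean(0).round(4),"all",Q.mean(0).round(4))
for n,b in(("scene",(345,110,425,280)),("side",(130,105,220,235))):
    im=np.load(n+"0.npz")["color"][b[1]:b[3],b[0]:b[2]]
    cv2.imwrite(f"pics/{n}_c.png",cv2.resize(im,None,fx=3.5,fy=3.5,interpolation=2))
a,b=[cv2.imread(f"pics/{n}_c.png") for n in("scene","side")]
H=max(len(a),len(b));cv2.imwrite("pics/rackc.png",np.hstack([cv2.copyMakeBorder(i,0,H-len(i),0,0,0) for i in(a,b)]))
E
```

```text
scene top z 0.11922831649257062 holepix 265
 hole ((0.5930569171905518, -0.19006964564323425), 0.017949970439076424) [ 0.59296173 -0.19021798  0.12      ]
 rack 577 ((0.512029767036438, 0.27308401465415955), (0.05504674091935158, 0.22727110981941223), 83.4216079711914)
  blob [  22    0   37   95 1611] 0.062 0.189 top [0.5993 0.2619 0.1846] all [0.5403 0.267  0.1233]
side top z 0.11874058810585288 holepix 169
 hole ((0.5843795537948608, -0.1884034425020218), 0.018257493153214455) [ 0.58444872 -0.18857553  0.12      ]
 rack 424 ((0.5107201337814331, 0.27519911527633667), (0.0563541054725647, 0.22588689625263214), 83.78105163574219)
  blob [53  0  6 18 32] 0.064 0.135 top [0.5924 0.2573 0.1292] all [0.5927 0.2572 0.1003]
  blob [ 25  19  16  13 176] 0.133 0.142 top [0.5098 0.2747 0.1372] all [0.5098 0.2747 0.1372]
  blob [  2  43  20  20 295] 0.136 0.173 top [0.4208 0.2825 0.1671] all [0.4175 0.2792 0.1592]
```

View pics/rackc.png

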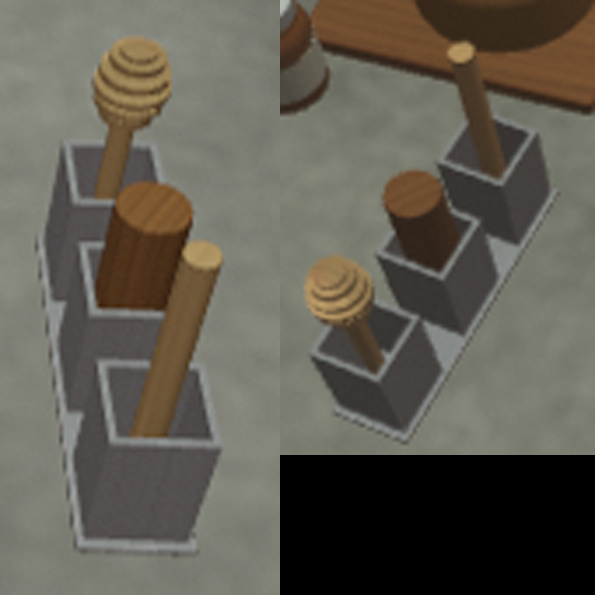

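Run:
```python
from h import *
c={n:dict(np.load(n+"0.npz")) for n in("scene","side")}
px={"scene":[(402.7,182.9),(388.4,234.0)],"side":[(182,119.9),(190.3,153)]}
P=[c[n]["R"] for n in c]
def Pm(d):return np.array([[d["fx"],0,d["cx"]],[0,d["fy"],d["cy"]],[0,0,1]])@np.c_[d["R"],d["t"]]
X=cv2.triangulatePoints(Pm(c["scene"]),Pm(c["side"]),np.array(px["scene"][0],float)[:,None],np.array(px["side"][0],float)[:,None]);print("top",(X[:3]/X[3]).ravel())
N=[];O=[]
for n in c:
    a,b=px[n];o=-c[n]["R"].T@c[n]["t"];k=np.cross(plane(c[n],a,0)[0]-o,plane(c[n],b,0)[0]-o);k/=np.linalg.norm(k);N.append(k);O.append(k@o)
d=np.cross(*N);d/=d[2];print("axis",d)
for h in(.188,.098,.084,.008):print(h,np.linalg.solve(np.array([*N,[0,0,1]]),[*O,h]))
for n,hb in(("scene",(100,205,145,240)),("side",(355,172,388,200))):
    x0,y0,x1,y1=hb;W=cloud(c[n])[y0:y1,x0:x1,2]
    for th in(.1165,.1175):
        m=W<th;nn,L,s,_=cv2.connectedComponentsWithStats(m.astype(np.uint8));i=1+s[1:,4].argmax();q=plane(c[n],np.argwhere(L==i)[:,::-1]+[x0,y0],.12)
        print(n,th,s[i,4],q.min(0),q.max(0),q.mean(0))
    # colour contrast contour
    g=cv2.cvtColor(c[n]["color"],6)[y0:y1,x0:x1].astype(float);m=abs(g-np.median(g))>10
    q=plane(c[n],np.argwhere(m)[:,::-1]+[x0,y0],.12);print(" col",m.sum(),q.min(0),q.max(0))
```

```text
top [0.59619326 0.26461764 0.18444835]
axis [ 7.01603940e-04 -1.76332035e-02  1.00000000e+00]
0.188 [0.59570965 0.2645588  0.188     ]
0.098 [0.5956465  0.26614579 0.098     ]
0.084 [0.59563668 0.26639265 0.084     ]
0.008 [0.59558336 0.26773278 0.008     ]
scene 0.1165 294 [ 0.57253505 -0.20853928  0.12      ] [ 0.60901101 -0.17311463  0.12      ] [ 0.59172403 -0.19071644  0.12      ]
scene 0.1175 306 [ 0.57181613 -0.20853928  0.12      ] [ 0.60901101 -0.17311463  0.12      ] [ 0.59119725 -0.19100291  0.12      ]
 col 347 [ 0.5720558  -0.21094854  0.12      ] [ 0.61098549 -0.17147074  0.12      ]
side 0.1165 186 [ 0.56778086 -0.20780452  0.12      ] [ 0.60458775 -0.17077332  0.12      ] [ 0.58537332 -0.188918    0.12      ]
side 0.1175 202 [ 0.56456104 -0.20985999  0.12      ] [ 0.60711524 -0.17077332  0.12      ] [ 0.58624282 -0.18952266  0.12      ]
 col 207 [ 0.56778086 -0.20882768  0.12      ] [ 0.60727646 -0.17033601  0.12      ]
```

```bash
cat > go.py <<'E'
import sys,numpy as np
from scipy.spatial.transform import Rotation as R
from cell import *
def go(p,yaw_deg,roll=180):
    s=observe();T=R.from_euler("xyz",s["tool_rot"]);G=R.from_euler("xyz",[180,0,yaw_deg],degrees=True)
    print("t",round(s["time"],2),"pos",s["tool_pos"].round(4),"rot",np.degrees(s["tool_rot"]).round(2),"F",s["contact_force"].round(1),"op",round(s["opening"],4),"gf",s["grip_force"])
    print("travel",T.inv().apply(np.array(p)-s["tool_pos"]).round(4),"dr",np.degrees((T.inv()*G).as_rotvec()).round(2))
if __name__=="__main__":go([float(a) for a in sys.argv[1:4]],float(sys.argv[4]))
E
python3 go.py .5957 .2663 .245 173.5
```

```text
t 0.1 pos [0.1684 0.4969 0.2261] rot [-1.7992e+02 -1.0000e-02  1.6127e+02] F [ 0.5 -0.3  0.4] op 0.0917 gf 0.0
travel [-0.4787 -0.0812 -0.0189] dr [ -0.08  -0.02 -12.23]
```

>>> arm_command --fingers '[-1, -1, -1, -1, -1, -1, -1, -1]' --travel '[[-0.04, -0.007, -0.019], [-0.08, -0.014, -0.019], [-0.12, -0.02, -0.019], [-0.16, -0.027, -0.019], [-0.2, -0.034, -0.019], [-0.24, -0.041, -0.019], [-0.28, -0.047, -0.019], [-0.32, -0.054, -0.019]]' --dr '[[0, 0, -2], [0, 0, -4], [0, 0, -6], [0, 0, -8], [0, 0, -10], [0, 0, -12.2], [0, 0, -12.2], [0, 0, -12.2]]'

```text
time: 0.77
tool_pos: [0.4557, 0.342, 0.2454]
tool_rot: [-3.141, -0.001, 3.028]
contact_force: [1.0, 0.5, -0.2]
opening: 0.0919
grip_force: 0.0
```

```bash
python3 go.py .5957 .2663 .245 173.5
```

```text
t 0.77 pos [0.4557 0.342  0.2454] rot [-1.7999e+02 -3.0000e-02  1.7348e+02] F [ 1.   0.5 -0.2] op 0.0919 gf 0.0
travel [-0.1477 -0.0594  0.0003] dr [-0.01 -0.03 -0.02]
```

>>> arm_command --fingers '[-1, -1, -1, -1, -1, -1]' --travel '[[-0.04, -0.016, 0], [-0.08, -0.032, 0], [-0.115, -0.046, 0], [-0.146, -0.058, 0], [-0.146, -0.058, 0], [-0.146, -0.058, 0]]' --dr '[[0, 0, 0], [0, 0, 0], [0, 0, 0], [0, 0, 0], [0, 0, 0], [0, 0, 0]]'

```text
time: 1.27
tool_pos: [0.5936, 0.2677, 0.2441]
tool_rot: [-3.141, -0.002, 3.025]
contact_force: [-0.7, 0.1, 0.1]
opening: 0.0919
grip_force: 0.0
```

```bash
python3 go.py .5957 .2663 .134 173.5
python3 - <<'E'
from cell import *;from h import *
w=read_camera("wrist");np.savez("w1.npz",**w);cv2.imwrite("pics/w1.png",w["color"]);print(-w["R"].T@w["t"],w["R"].round(2).tolist())
E
```

```text
t 1.27 pos [0.5936 0.2677 0.2441] rot [-1.7996e+02 -1.2000e-01  1.7331e+02] F [-0.7  0.1  0.1] op 0.0919 gf 0.0
travel [-0.0025 -0.0011  0.1101] dr [-0.04 -0.12 -0.19]
[0.52419069 0.27689008 0.40241908] [[0.12, 0.99, -0.0], [0.96, -0.11, 0.26], [0.26, -0.03, -0.97]]
```

View pics/w1.png

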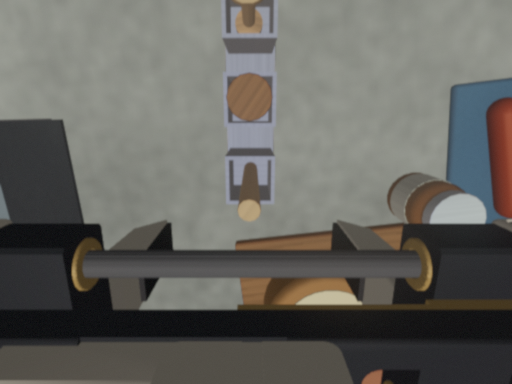

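Run:
```python
from h import *
w=dict(np.load("w1.npz"))
print("top",plane(w,(249,210),.188),"entry",plane(w,(250.5,168),.03))
X=w["R"]@np.array([.5936,.2677,.2441])+w["t"];print("tcp px",X[:2]/X[2]*w["fx"]+[w["cx"],w["cy"]])
print("pot rim corners",plane(w,[(227,157),(273,157),(274,202),(227,202)],.084))
```

```text
top [[0.59533022 0.26625428 0.188     ]] entry [[0.59196822 0.26699309 0.03      ]]
tcp px [250.15993464 237.80726026]
pot rim corners [[0.56724073 0.24462342 0.084     ]
 [0.57299873 0.29397259 0.084     ]
 [0.62368096 0.29013971 0.084     ]
 [0.61756887 0.23763765 0.084     ]]
```

>>> arm_command --fingers '[-1, -1, -1, -1, -1, -1]' --travel '[[-0.002, -0.001, 0.03], [-0.002, -0.001, 0.06], [-0.002, -0.001, 0.09], [-0.002, -0.001, 0.11], [-0.002, -0.001, 0.11], [-0.002, -0.001, 0.11]]' --dr '[[0, 0, 0], [0, 0, 0], [0, 0, 0], [0, 0, 0], [0, 0, 0], [0, 0, 0]]'

```text
time: 1.82
tool_pos: [0.5932, 0.2689, 0.1355]
tool_rot: [-3.141, -0.002, 3.029]
contact_force: [0.2, -0.2, 0.9]
opening: 0.0918
grip_force: 0.0
```

>>> arm_command --fingers '[1, 1, 1, 1, 1, 1, 1, 1]' --travel '[[0, 0, 0], [0, 0, 0], [0, 0, 0], [0, 0, 0], [0, 0, 0], [0, 0, 0], [0, 0, 0], [0, 0, 0]]' --dr '[[0, 0, 0], [0, 0, 0], [0, 0, 0], [0, 0, 0], [0, 0, 0], [0, 0, 0], [0, 0, 0], [0, 0, 0]]' --squeeze 40

```text
time: 2.48
tool_pos: [0.5946, 0.2679, 0.1358]
tool_rot: [3.142, 0.0, 3.028]
contact_force: [0.2, -0.1, 0.3]
opening: 0.0429
grip_force: 0.0
```

>>> arm_command --fingers '[1, 1, 1, 1, 1, 1, 1, 1]' --travel '[[0, 0, 0], [0, 0, 0], [0, 0, 0], [0, 0, 0], [0, 0, 0], [0, 0, 0], [0, 0, 0], [0, 0, 0]]' --dr '[[0, 0, 0], [0, 0, 0], [0, 0, 0], [0, 0, 0], [0, 0, 0], [0, 0, 0], [0, 0, 0], [0, 0, 0]]'

```text
time: 3.15
tool_pos: [0.5946, 0.268, 0.1357]
tool_rot: [3.142, -0.0, 3.028]
contact_force: [0.2, -0.7, -0.7]
opening: 0.0161
grip_force: 40.0
```

```bash
python3 go.py .5957 .2663 .285 173.5
```

```text
t 3.15 pos [0.5946 0.268  0.1357] rot [180.    -0.   173.48] F [ 0.2 -0.7 -0.7] op 0.0161 gf 39.98749315738678
travel [-0.0013 -0.0015 -0.1493] dr [ 0.   -0.   -0.02]
```

>>> arm_command --fingers '[1, 1, 1, 1, 1, 1, 1]' --travel '[[0, 0, -0.02], [0, 0, -0.05], [0, 0, -0.08], [0, 0, -0.11], [0, 0, -0.14], [0, 0, -0.16], [0, 0, -0.16]]' --dr '[[0, 0, 0], [0, 0, 0], [0, 0, 0], [0, 0, 0], [0, 0, 0], [0, 0, 0], [0, 0, 0]]'

```text
time: 3.73
tool_pos: [0.5961, 0.2684, 0.3016]
tool_rot: [3.138, 0.009, 3.028]
contact_force: [0.4, 0.5, -0.2]
opening: 0.0162
grip_force: 40.0
```

```bash
python3 go.py .589 -.190 .295 173.5
python3 - <<'E'
from cell import *;from h import *
o=[]
for n,b in(("scene",(340,60,470,260)),("side",(100,60,260,260))):
    w=read_camera(n);np.savez(n+"1.npz",**w);i=w["color"][b[1]:b[3],b[0]:b[2]];o.append(cv2.resize(i,None,fx=2.6,fy=2.6,interpolation=2))
cv2.imwrite("pics/held.png",np.hstack(o))
E
```

```text
t 3.73 pos [0.5961 0.2684 0.3016] rot [179.77   0.51 173.48] F [ 0.4  0.5 -0.2] op 0.0162 gf 39.98674392700195
travel [-0.045  -0.4563  0.0051] dr [ 0.23  0.51 -0.02]
```

View pics/held.png

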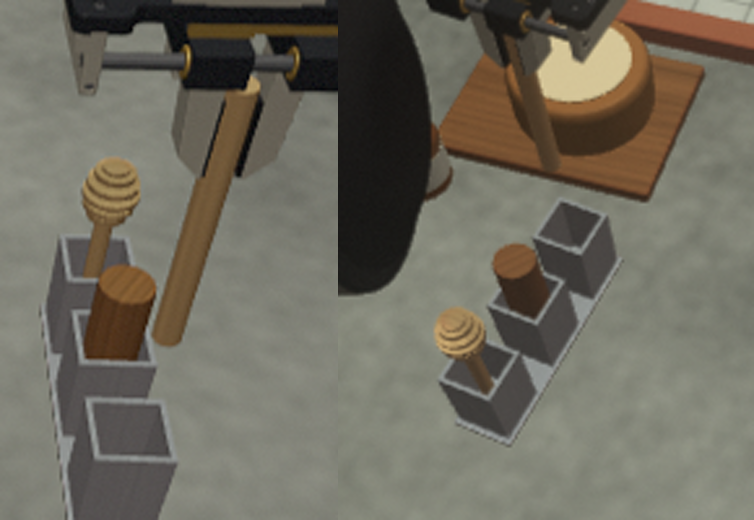

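```bash
cat >> h.py <<'E'
def Pm(d):return np.array([[d["fx"],0,d["cx"]],[0,d["fy"],d["cy"]],[0,0,1]])@np.c_[d["R"],d["t"]]
def tri(a,b,pa,pb):
    X=cv2.triangulatePoints(Pm(a),Pm(b),np.array(pa,float)[:,None],np.array(pb,float)[:,None]);return (X[:3]/X[3]).ravel()
E
python3 - <<'E'
from h import *
a,b=[dict(np.load(n+"1.npz")) for n in("scene","side")]
for n,c,bx in(("scene",a,(398,90,440,196)),("side",b,(160,60,200,128))):
    W=cloud(c);x0,y0,x1,y1=bx;S=W[y0:y1,x0:x1];C=c["color"][y0:y1,x0:x1].astype(int)
    m=(C[...,2]-C[...,0]>30)&(S[...,2]>.15)&(abs(S[...,0]-.596)<.04)&(abs(S[...,1]-.268)<.04)
    Q=S[m];o=-c["R"].T@c["t"]
    # per height slice: mean surface point pushed 9mm*~0.8 deeper horizontally
    v=Q.mean(0)-o;v[2]=0;v/=np.linalg.norm(v)
    print(n,m.sum(),"z",Q[:,2].min(),Q[:,2].max())
    for z in np.arange(.16,.36,.02):
        s=Q[abs(Q[:,2]-z)<.01]
        if len(s)>8:print("  ",z.round(2),len(s),(s.mean(0)+v*.0072).round(4))
E
```

```text
scene 1215 z 0.17360057560112874 0.37154618180738
   0.18 91 [0.5991 0.2673 0.1827]
   0.2 107 [0.5991 0.267  0.2005]
   0.22 122 [0.5988 0.2672 0.2198]
   0.24 132 [0.5986 0.2671 0.2401]
   0.26 138 [0.5985 0.267  0.2603]
   0.28 148 [0.5984 0.2669 0.2803]
   0.3 136 [0.5988 0.2681 0.2996]
   0.32 137 [0.5991 0.2684 0.3201]
   0.34 154 [0.5986 0.2682 0.3405]
side 387 z 0.1696955007750778 0.38595094299520655
   0.18 44 [0.5971 0.2687 0.1812]
   0.2 41 [0.597  0.2686 0.1995]
   0.22 52 [0.5968 0.2686 0.2194]
   0.24 51 [0.5966 0.2683 0.24  ]
   0.26 56 [0.5967 0.2687 0.2593]
   0.28 59 [0.5967 0.2687 0.2796]
   0.3 31 [0.5928 0.2717 0.3004]
   0.32 33 [0.5956 0.2648 0.3192]
```

>>> arm_command --fingers '[1, 1, 1, 1, 1, 1, 1, 1]' --travel '[[-0.002, -0.02, 0], [-0.005, -0.055, 0], [-0.009, -0.09, 0], [-0.012, -0.125, 0], [-0.016, -0.16, 0], [-0.019, -0.195, 0], [-0.023, -0.23, 0], [-0.026, -0.265, 0]]' --dr '[[0, 0, 0], [0, 0, 0], [0, 0, 0], [0, 0, 0], [0, 0, 0], [0, 0, 0], [0, 0, 0], [0, 0, 0]]'

```text
time: 4.5
tool_pos: [0.5893, 0.0001, 0.2935]
tool_rot: [3.141, -0.004, 3.028]
contact_force: [1.2, 0.9, -0.2]
opening: 0.0165
grip_force: 40.0
```

>>> arm_command --fingers '[1, 1, 1, 1, 1, 1, 1, 1]' --travel '[[-0.004, -0.035, 0], [-0.007, -0.07, 0], [-0.01, -0.105, 0], [-0.014, -0.14, 0], [-0.018, -0.17, 0], [-0.019, -0.19, 0], [-0.019, -0.19, 0], [-0.019, -0.19, 0]]' --dr '[[0, 0, 0], [0, 0, 0], [0, 0, 0], [0, 0, 0], [0, 0, 0], [0, 0, 0], [0, 0, 0], [0, 0, 0]]'

```text
time: 5.17
tool_pos: [0.5868, -0.1899, 0.2935]
tool_rot: [3.14, -0.004, 3.026]
contact_force: [1.2, -0.3, 0.7]
opening: 0.0168
grip_force: 40.0
```

```bash
python3 go.py .588 -.190 .297 173.5
python3 - <<'E'
from cell import *;from h import *
o=[]
for n in("scene","side","wrist"):
    w=read_camera(n);np.savez(n+"2.npz",**w)
    if n=="scene":i=w["color"][60:290,20:270]
    elif n=="side":i=w["color"][40:270,260:460]
    else:i=cv2.resize(w["color"],(307,230))
    o.append(i)
cv2.imwrite("pics/hole.png",np.hstack(o))
E
```

```text
t 5.17 pos [ 0.5868 -0.1899  0.2935] rot [179.91  -0.2  173.35] F [ 1.2 -0.3  0.7] op 0.0168 gf 39.98489320278168
travel [-0.0012  0.0001 -0.0035] dr [ 0.09 -0.2  -0.15]
```

View pics/hole.png

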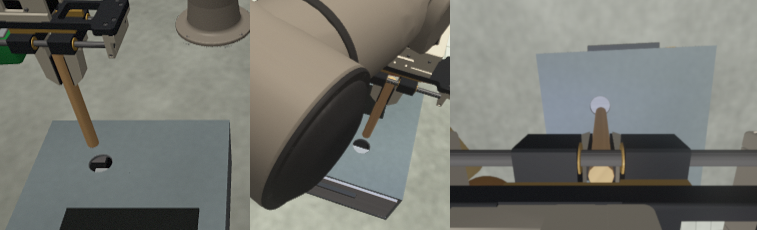

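Run:
```python
from h import *
for n in("scene","side","wrist"):
    c=dict(np.load(n+"2.npz"));W=cloud(c);C=c["color"].astype(int);o=-c["R"].T@c["t"]
    near=(abs(W[...,0]-.589)<.03)&(abs(W[...,1]+.19)<.03)
    m=near&(C[...,2]-C[...,0]>25)&(W[...,2]>.15);Q=W[m]
    v=Q.mean(0)-o;v[2]=0;v/=np.linalg.norm(v);print(n,m.sum(),Q[:,2].min())
    for z in(.175,.19,.21,.23,.25,.27):
        s=Q[abs(Q[:,2]-z)<.01]
        if len(s)>8:print("  rod",z,len(s),(s.mean(0)+v*.0072).round(4))
    # hole: rays whose hit with z=.12 is near and whose surface is below or differs in colour
    v_,u_=np.mgrid[:384,:512];p=plane(c,np.c_[u_.ravel(),v_.ravel()],.12).reshape(384,512,3)
    nr=np.hypot(p[...,0]-.589,p[...,1]+.19)<.03
    h=nr&(W[...,2]<.1165);q=p[h];print("  hole depth",h.sum(),q.min(0)[:2],q.max(0)[:2],q.mean(0)[:2])
    g=C.sum(-1)/3.;b=np.median(g[nr]);h=nr&(abs(g-b)>8)&(W[...,2]<.13);q=p[h];print("  hole col",h.sum(),q.min(0)[:2],q.max(0)[:2])
    if n=="wrist":x=np.argwhere(nr);a,e=x.min(0),x.max(0);print(a,e);cv2.imwrite("pics/wh.png",cv2.resize(c["color"][a[0]-5:e[0]+5,a[1]-5:e[1]+5],None,fx=6,fy=6,interpolation=2))
```

```text
scene 1450 0.1663526791758973
  rod 0.175 96 [ 0.5887 -0.1922  0.1752]
  rod 0.19 108 [ 0.589  -0.1921  0.1907]
  rod 0.21 122 [ 0.5889 -0.1923  0.2102]
  rod 0.23 133 [ 0.5889 -0.1921  0.2304]
  rod 0.25 133 [ 0.5889 -0.1921  0.2501]
  rod 0.27 153 [ 0.589  -0.192   0.2699]
  hole depth 298 [ 0.57253505 -0.20968661] [ 0.60901101 -0.17311463] [ 0.59154868 -0.19078478]
  hole col 355 [ 0.5720558  -0.21094854] [ 0.61121446 -0.17147074]
side 661 0.1677328013317457
  rod 0.175 38 [ 0.5875 -0.1881  0.1764]
  rod 0.19 48 [ 0.5871 -0.1884  0.1905]
  rod 0.21 49 [ 0.5878 -0.1885  0.2098]
  rod 0.23 55 [ 0.5877 -0.1883  0.2299]
  rod 0.25 63 [ 0.5879 -0.1884  0.2505]
  rod 0.27 60 [ 0.5879 -0.1894  0.2701]
  hole depth 186 [ 0.56329281 -0.20742651] [ 0.60654379 -0.17033601] [ 0.58529603 -0.18900262]
  hole col 230 [ 0.56650105 -0.20920471] [ 0.61520275 -0.16252974]
wrist 4499 0.17809414195590037
  rod 0.175 21 [ 0.5877 -0.1883  0.182 ]
  rod 0.19 78 [ 0.5878 -0.1877  0.1904]
  rod 0.21 100 [ 0.5879 -0.1877  0.2103]
  rod 0.23 131 [ 0.5881 -0.1878  0.2303]
  rod 0.25 170 [ 0.5881 -0.1874  0.2507]
  rod 0.27 237 [ 0.5883 -0.1878  0.2706]
  hole depth 618 [ 0.5690607  -0.20767469] [ 0.60204937 -0.17063996] [ 0.58376624 -0.18928305]
  hole col 664 [ 0.5690607  -0.20927305] [ 0.61660231 -0.1705232 ]
[152 224] [202 275]
```

View pics/wh.png

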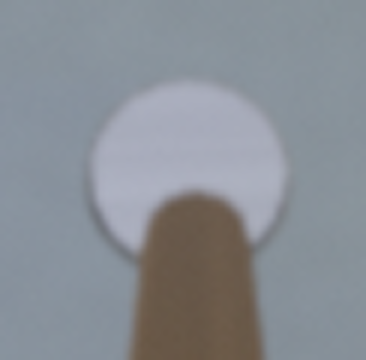

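>>> arm_command --fingers '[1, 1, 1, 1, 1, 1, 1, 1]' --travel '[[-0.001, 0, 0.015], [-0.001, 0, 0.03], [-0.001, 0, 0.043], [-0.001, 0, 0.055], [-0.001, 0, 0.067], [-0.001, 0, 0.078], [-0.001, 0, 0.084], [-0.001, 0, 0.084]]' --dr '[[0, 0, 0], [0, 0, 0], [0, 0, 0], [0, 0, 0], [0, 0, 0], [0, 0, 0], [0, 0, 0], [0, 0, 0]]'

```text
time: 5.98
tool_pos: [0.5881, -0.1878, 0.2102]
tool_rot: [3.14, -0.003, 3.029]
contact_force: [-0.2, -0.1, -0.9]
opening: 0.0166
grip_force: 40.0
```

>>> arm_command --fingers '[1, 1, 1, 1, 1, 1, 1, 1]' --travel '[[0, 0, 0.004], [0, 0, 0.008], [0, 0, 0.012], [0, 0, 0.016], [0, 0, 0.019], [0, 0, 0.022], [0, 0, 0.022], [0, 0, 0.022]]' --dr '[[0, 0, 0], [0, 0, 0], [0, 0, 0], [0, 0, 0], [0, 0, 0], [0, 0, 0], [0, 0, 0], [0, 0, 0]]'

```text
time: 6.65
tool_pos: [0.589, -0.1894, 0.1902]
tool_rot: [-3.142, 0.001, 3.028]
contact_force: [-0.2, 1.5, 3.6]
opening: 0.0163
grip_force: 40.0
```

```bash
python3 go.py .588 -.190 .188 173.5
python3 - <<'E'
from cell import *;from h import *
b=dict(np.load("side0.npz"));w=read_camera("side");np.savez("side3.npz",**w)
for c in(b,w):
    W=cloud(c);m=(abs(W[...,1]+.19)<.1)&(W[...,2]>.03)&(W[...,2]<.11)&(W[...,0]>.36)&(W[...,0]<.52);print(m.sum(),np.percentile(W[m][:,0],[1,10,50]) if m.any() else 0)
E
```

```text
t 6.65 pos [ 0.589  -0.1894  0.1902] rot [-1.8000e+02  8.0000e-02  1.7347e+02] F [-0.2  1.5  3.6] op 0.0163 gf 39.992889761924744
travel [ 0.0009 -0.0007  0.0022] dr [-0.    0.08 -0.03]
1594 [0.47495592 0.47957139 0.48430465]
1880 [0.42462794 0.42948913 0.43588149]
```

>>> arm_command --fingers '[1, 1, 1, 1, 1, 1, 1, 1]' --travel '[[0, 0, 0.001], [0, 0, 0.001], [0, 0, 0.001], [0, 0, 0.001], [0, 0, 0.001], [0, 0, 0.001], [0, 0, 0.001], [0, 0, 0.001]]' --dr '[[0, 0, 0], [0, 0, 0], [0, 0, 0], [0, 0, 0], [0, 0, 0], [0, 0, 0], [0, 0, 0], [0, 0, 0]]'

```text
time: 7.37
tool_pos: [0.5887, -0.1894, 0.1888]
tool_rot: [3.142, 0.0, 3.028]
contact_force: [1.3, 0.8, 4.4]
opening: 0.0165
grip_force: 40.0
```

>>> arm_command --fingers '[1, 1, 1, 1, 1, 1, 1, 1]' --travel '[[0, 0, -0.01], [0, 0, -0.025], [0, 0, -0.04], [0, 0, -0.06], [0, 0, -0.08], [0, 0, -0.1], [0, 0, -0.11], [0, 0, -0.11]]' --dr '[[0, 0, 0], [0, 0, 0], [0, 0, 0], [0, 0, 0], [0, 0, 0], [0, 0, 0], [0, 0, 0], [0, 0, 0]]'

```text
time: 8.03
tool_pos: [0.5889, -0.1897, 0.301]
tool_rot: [-3.14, 0.003, 3.028]
contact_force: [0.6, -0.5, 0.3]
opening: 0.0164
grip_force: 40.0
```

```bash
python3 go.py .5945 .2665 .300 173.5
python3 - <<'E'
from cell import *;from h import *
w=read_camera("side")
for c in(w,):
    W=cloud(c);m=(abs(W[...,1]+.19)<.1)&(W[...,2]>.03)&(W[...,2]<.11)&(W[...,0]>.33)&(W[...,0]<.52);print(m.sum(),np.percentile(W[m][:,0],[1,10,50]) if m.any() else 0)
E
```

```text
t 8.03 pos [ 0.5889 -0.1897  0.301 ] rot [-1.7993e+02  1.7000e-01  1.7347e+02] F [ 0.6 -0.5  0.3] op 0.0164 gf 39.9862664937973
travel [4.630e-02 4.539e-01 3.000e-04] dr [-0.07  0.17 -0.03]
1965 [0.38717965 0.39190274 0.39876507]
```

>>> arm_command --fingers '[1, 1, 1, 1, 1, 1, 1, 1]' --travel '[[0.002, 0.02, 0], [0.006, 0.055, 0], [0.009, 0.09, 0], [0.013, 0.125, 0], [0.016, 0.16, 0], [0.02, 0.195, 0], [0.023, 0.23, 0], [0.027, 0.265, 0]]' --dr '[[0, 0, 0], [0, 0, 0], [0, 0, 0], [0, 0, 0], [0, 0, 0], [0, 0, 0], [0, 0, 0], [0, 0, 0]]'

```text
time: 8.75
tool_pos: [0.5909, 0.0786, 0.2966]
tool_rot: [-3.141, -0.004, 3.028]
contact_force: [0.6, -0.6, -0.7]
opening: 0.0164
grip_force: 40.0
```

>>> arm_command --fingers '[1, 1, 1, 1, 1, 1, 1, 1]' --travel '[[0.004, 0.035, 0], [0.007, 0.07, 0], [0.01, 0.105, 0], [0.014, 0.14, 0], [0.018, 0.17, 0], [0.019, 0.189, 0], [0.019, 0.189, 0], [0.019, 0.189, 0]]' --dr '[[0, 0, 0], [0, 0, 0], [0, 0, 0], [0, 0, 0], [0, 0, 0], [0, 0, 0], [0, 0, 0], [0, 0, 0]]'

```text
time: 9.42
tool_pos: [0.5937, 0.2675, 0.2964]
tool_rot: [-3.14, -0.003, 3.03]
contact_force: [0.6, -0.2, -0.1]
opening: 0.016
grip_force: 40.0
```

```bash
python3 go.py .5945 .2660 .1365 173.5
python3 - <<'E'
from cell import *;from h import *
for n in("scene","side"):
    c=read_camera(n);W=cloud(c);C=c["color"].astype(int);o=-c["R"].T@c["t"]
    Q=W[(abs(W[...,0]-.596)<.03)&(abs(W[...,1]-.267)<.03)&(C[...,2]-C[...,0]>25)&(W[...,2]>.15)]
    v=Q.mean(0)-o;v[2]=0;v/=np.linalg.norm(v);print(n,Q[:,2].min())
    for z in(.19,.22,.25):print(z,(Q[abs(Q[:,2]-z)<.01].mean(0)+v*.0072).round(4))
    g=(C.max(-1)-C.min(-1))<22
    m=g&(abs(W[...,2]-.084)<.005)&(abs(W[...,0]-.596)<.04)&(abs(W[...,1]-.267)<.05);print(cv2.minAreaRect(W[m][:,:2].astype(np.float32)))
E
```

```text
t 9.42 pos [0.5937 0.2675 0.2964] rot [-179.88   -0.2   173.59] F [ 0.6 -0.2 -0.1] op 0.016 gf 39.98738765716553
travel [-0.0016 -0.0011  0.1599] dr [-0.12 -0.2   0.09]
scene 0.1666797140703185
0.19 [0.5951 0.2657 0.1903]
0.22 [0.5955 0.2659 0.2199]
0.25 [0.5956 0.2659 0.2501]
((0.5970270037651062, 0.2633058428764343), (0.054580047726631165, 0.05679492652416229), 83.46514892578125)
side 0.17020226387187318
0.19 [0.5946 0.2661 0.1906]
0.22 [0.5947 0.2665 0.22  ]
0.25 [0.5948 0.2664 0.2496]
((0.5953577160835266, 0.26559120416641235), (0.05607040598988533, 0.05643042176961899), 82.94039916992188)
```

>>> arm_command --fingers '[1, 1, 1, 1, 1, 1, 1, 1]' --travel '[[-0.001, -0.001, 0.02], [-0.001, -0.001, 0.045], [-0.001, -0.001, 0.07], [-0.001, -0.001, 0.095], [-0.001, -0.001, 0.12], [-0.001, -0.001, 0.143], [-0.001, -0.001, 0.157], [-0.001, -0.001, 0.157]]' --dr '[[0, 0, 0], [0, 0, 0], [0, 0, 0], [0, 0, 0], [0, 0, 0], [0, 0, 0], [0, 0, 0], [0, 0, 0]]'

```text
time: 10.18
tool_pos: [0.5935, 0.2634, 0.1377]
tool_rot: [-3.138, -0.007, 3.026]
contact_force: [-0.7, -0.1, -0.8]
opening: 0.0163
grip_force: 40.0
```

>>> arm_command --fingers '[1, 1, 1, 1]' --travel '[[0, 0, 0.001], [0, 0, 0.002], [0, 0, 0.002], [0, 0, 0.002]]' --dr '[[0, 0, 0], [0, 0, 0], [0, 0, 0], [0, 0, 0]]'

```text
time: 10.52
tool_pos: [0.596, 0.2658, 0.1411]
tool_rot: [3.141, 0.002, 3.027]
contact_force: [0.4, 0.4, -0.2]
opening: 0.0162
grip_force: 40.0
```

>>> arm_command --fingers '[1, 1, 1, 1, 1]' --travel '[[0, 0, 0.002], [0, 0, 0.004], [0, 0, 0.004], [0, 0, 0.004], [0, 0, 0.004]]' --dr '[[0, 0, 0], [0, 0, 0], [0, 0, 0], [0, 0, 0], [0, 0, 0]]'

```text
time: 10.93
tool_pos: [0.5953, 0.2659, 0.1357]
tool_rot: [3.142, 0.0, 3.028]
contact_force: [-0.8, 1.2, -1.0]
opening: 0.0162
grip_force: 40.0
```

Seated. Open slowly.

>>> arm_command --fingers '[0.6, 0.5, 0.4, 0.3, 0.2, 0, -0.3, -0.6]' --travel '[[0, 0, 0], [0, 0, 0], [0, 0, 0], [0, 0, 0], [0, 0, 0], [0, 0, 0], [0, 0, 0], [0, 0, 0]]' --dr '[[0, 0, 0], [0, 0, 0], [0, 0, 0], [0, 0, 0], [0, 0, 0], [0, 0, 0], [0, 0, 0], [0, 0, 0]]'

```text
time: 11.6
tool_pos: [0.5954, 0.2658, 0.1358]
tool_rot: [3.142, 0.0, 3.028]
contact_force: [0.1, 0.8, 0.0]
opening: 0.0525
grip_force: 0.0
```

>>> arm_command --fingers '[-1, -1, -1, -1, -1, -1, -1, -1]' --travel '[[0, 0, 0], [0, 0, 0], [0, 0, 0], [0, 0, 0], [0, 0, 0], [0, 0, 0], [0, 0, 0], [0, 0, 0]]' --dr '[[0, 0, 0], [0, 0, 0], [0, 0, 0], [0, 0, 0], [0, 0, 0], [0, 0, 0], [0, 0, 0], [0, 0, 0]]'

```text
time: 12.27
tool_pos: [0.5954, 0.2658, 0.1358]
tool_rot: [3.142, 0.0, 3.028]
contact_force: [0.5, 0.7, 0.2]
opening: 0.0923
grip_force: 0.0
```

>>> arm_command --fingers '[-1, -1, -1, -1, -1, -1, -1, -1]' --travel '[[0, 0, -0.015], [0, 0, -0.035], [0, 0, -0.055], [0, 0, -0.08], [0, 0, -0.11], [0, 0, -0.14], [0, 0, -0.15], [0, 0, -0.15]]' --dr '[[0, 0, 0], [0, 0, 0], [0, 0, 0], [0, 0, 0], [0, 0, 0], [0, 0, 0], [0, 0, 0], [0, 0, 0]]'

```text
time: 12.93
tool_pos: [0.5964, 0.2662, 0.2892]
tool_rot: [3.139, 0.006, 3.028]
contact_force: [1.2, 0.9, 0.6]
opening: 0.092
grip_force: 0.0
```

Run:
```python
from cell import *;from h import *
a,b=read_camera("scene"),read_camera("side")
cv2.imwrite("pics/end.png",np.hstack([a["color"],b["color"]])[:,::1][:, :][::1]) if 0 else cv2.imwrite("pics/end.png",cv2.resize(np.hstack([a["color"],b["color"]]),(800,300)))
```

```text
(no output)
```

View pics/end.png

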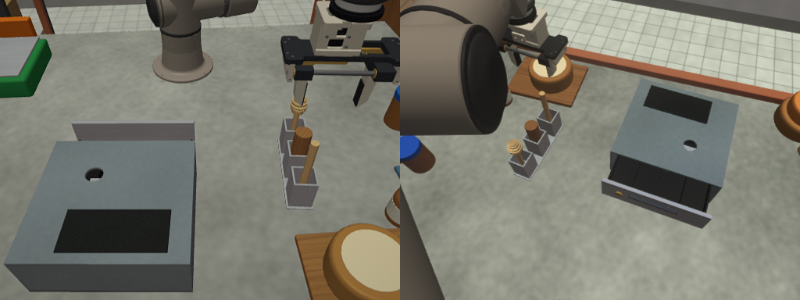

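The picture shows the drawer fully out, at (655,200) in the side half. The dowel stands in its own pot, at (310,160) in the scene half, and the gripper is clear.

```bash
python3 -c "
from cell import *
print(hand_in())"
```

```text
the job is handed in; nothing more can be done
None
```

The dowel released the catch and the drawer sprang fully out (90 mm). The dowel is back upright in its own pot, let go with the gripper clear, and the job was handed in at about 13 s.

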